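Close the cell cover and feed the carriage to the sealing head

ROBOT

A 7-joint arm with a two-finger parallel gripper is mounted at the origin on the work surface. World frame = base frame: x ahead of the robot, y to its left, z up, the work surface at z = 0. Lengths are in mm, angles in rad, forces in N, time in s.
With the tool pointing down it reaches from about 425 to 950 mm from the base axis. Payload 16.7 kg.
Tool frame: the origin (TCP) lies midway between the tips of the shut fingers; the grasp point (between the pads) lies 19 mm behind it; z points along the fingers, y is the line along which they close (so a half turn about z gives the same grasp; the last joint's range is limited). The gripper opens to 94 mm and grips with 3 to 60 N. Pads are 16 mm wide; open, the fingers measure 119 mm over their backs; the gripper's body (75 mm by 177 mm) begins 78 mm behind the grasp point.
Start: joints at [1.071, 0.426, 0.074, 1.606, -0.034, 1.111, -0.067], TCP at [231.931, -633.863, 205.467] pointing down, gripper open.
Joint ranges: [-2.85, 2.85], [-0.5, 2.14], [-1.23, 1.37], [0.21, 2.46], [-1.02, 4.16], [0.16, 2.05], [-2.73, 2.73]. Speed limits (rad/s): [1.89, 1.89, 2.39, 2.39, 3.01, 3.01, 3.01].

INTERFACE

Orientations are given as [roll, pitch, yaw] about the fixed x, y, z axes, in that order (R = Rz(yaw) Ry(pitch) Rx(roll)).
In Python, from workcell import robot, optics gives the robot as it stands.
- The arm moves only by the shell command python3 -m handwheel 'ROWS' [OPENING] [FORCE]. ROWS is JSON, a list of rows, each a list of 4 numbers: the shift along the tool's x, y, z in m, then the turn about the tool's z in degrees. In form: [[dx, dy, dz, turn], ...]. A call has 1 to 5 rows; each row shifts and turns the commanded pose from where the row before left it, along the tool's axes as they then stand; what a row does not reach is not made up. A row lasts 1/10 s, in which the tool goes at most 50 mm and 8.59 degrees, less where a joint would pass 70% of its speed; a pose out of reach is approached as far as the arm can. A call is refused whole if a number of a shift passes 0.05 or a number of a turn 8.59, either way. A call with a gripper value outside its range is refused whole. OPENING is the closure, from -1 (fully open) to 1 (shut), set as the call begins (- or left out, the last holds). The fingers move at their own pace and stop on an object; FORCE is the grip in N (left out, the last holds). Time passes only in rows, so rows that do not move let the fingers close. It gives the time, the measured TCP pose, the force, the opening and the grip force at its end, in the units of the state.
- robot.sense(): the state, without advancing time (a new reading comes with each control period).
- optics.capture(name): name is "scene" or "top" or "wrist"; returns (picture, depth): 480x640x3 uint8, red, green, blue; 480x640 float32, mm along the optical axis (not along the pixel's ray), 0 where there is no reading.
- optics.calibration(name): a dict with "camera_matrix" (3x3 intrinsics, pixels), "R" (3x3) and "t" (3): a world point X has camera coordinates R X + t. Camera axes: x right, y down, z forward; pixel columns grow to the right and rows downward; lengths in mm; the calibration is good to about 2 mm. The wrist camera is an equidistant fisheye: a pixel r from the principal point sees the ray r / f radians off the axis. A picture is of the moment at which its call begins: read the wrist's pose just before it. calibration takes no time and is no camera call; for the wrist camera it gives the pose at the moment of the call.
- robot.job_done(): hands the job in; it is judged then, once.
The state is a dict: "t": time; "joint_positions": joint angles; "qvel": joint speeds; "tau": joint torques, N m; "position": TCP position; "eef_rot": TCP orientation; "force": force on the tool from outside, world axes, zero at the start; "ft_torque": the same for the moment, N m; "opening": finger opening in mm; "grip_force": force on a finger pad.
Only numpy, scipy, OpenCV 4.12 (cv2) and the standard library are available. Lean on these libraries where they do the work, as an engineer would, in place of code of your own. Each camera call takes 0.05 s, during which the arm holds its last target. There are 200 camera calls.

TASK

A pouch cell lies in the nest of the top-sealing station and the red hinged cover stands open behind it. Flip the cover over with a push of the fingertips and press it gently down flat on the nest, then push the yellow plate so that the carriage runs all the way in under the sealing head to its end stop. Do not touch the hot sealing head, keep the cell seated in its nest, and leave the other things on the bench where they are.

Things in the scene. Friction and masses are not known exactly. Their poses are not given: they have to be found in the camera images.
- station: sealing station, bolted down: aluminium base plate 160 (x) x 480 (y) x 12 mm, spanning x -80 to 80, y 110 to -370 mm in its own axes. Origin on the bench surface, under the middle of the carriage when the carriage is out (joint 0). z up, x away from the robot (turned a little); the carriage runs in along the station's -y. All 'station' axes below are these.
- carriage (a joint): travel of the carriage along the station's -y, m: 0 = out at the loading stop (as it starts), 0.12 = fully in at the end stop. It needs about 4 N to move, has no spring and stays where it is left.
- cover (a joint): angle of the red cover, rad: 0 = shut, flat on the nest; 1.57 = upright; it starts open at 1.7 to 2.05, leaning back past upright, away from the nest (towards station +x). Stiff friction hinge: it stays at any angle and does not fall; moving it takes 1 to 4 N pushed square to the plate near its free edge.
- hinge (a point): middle of the cover's hinge pin, fixed to the carriage, 54.5 mm above the bench. The pin lies along the station's y, at station x +56 mm, y -12.5 mm. With the cover shut the plate runs from the pin towards the station's -x. Axes parallel to the station's.
- cover_edge (a point): middle of the red cover plate's free edge, 108 mm from the hinge pin, in the plate's mid-plane. Plate 95 mm wide along the hinge, 6 mm thick, top face 57.5 mm above the bench when shut; a black thumb tab 36 mm wide goes on 15 mm past this edge. Axes turn with the cover: x from edge to hinge, y along the hinge, z out of the outer face (up when shut, away from the nest when open).
- push_plate (a point): middle of the outer (+y) face of the yellow push plate on the carriage's +y end, 72 mm above the bench. Plate 90 mm wide (x), 8 mm thick (y), top 84 mm above the bench; push this face along the station's -y. A small loading stop with a rubber bumper, up to 30 mm high, stands on the base plate 18 to 35 mm outside this face at the start.
- nest (a point): centre of the nest floor on the carriage, 42 mm above the bench; the black nest ribs stand 9 mm above it. Axes parallel to the station's.
- cell: silver pouch cell in the nest: body 60 x 90 x 8 mm, with a thin flap and two tabs reaching 40 mm further towards -y. Origin at the centre of the body's underside; it starts at nest with at most 1.5 mm of play.
- seal_head: hot sealing head (copper jaws in a steel and aluminium frame) at the station's -y end; its origin is the station's. It fills station x -80 to 80, y -196 to -285 mm, up to 245 mm high; behind it a grey block to y -360, with fittings up to 92 mm high. Do not touch it.
- tray_cell_a: a silver pouch cell lying in the blue tray, same size as cell; leave it
- tray_cell_b: another silver pouch cell lying in the blue tray; leave it
- spare_cell: a silver pouch cell lying on the bench between the robot and the station; leave it
- tape_roll: amber roll of tape lying flat, 80 mm across, 19 mm high; leave it
- alcohol: white plastic bottle with a blue cap, 60 mm across, 130 mm tall; leave it
- tweezers: dark steel tweezers lying flat, about 130 mm long and 9 mm high; leave them
- gauge_weight: brass weight, 44 mm across, 45 mm tall; leave it
Not all that is in view belongs to the job. What is shaped like the cell but orange or turquoise is not meant.

How it is judged:
By the outcome, as a careful person would: the job done as asked, in the order asked, and still so for the second after the job is handed in, with the robot touching nothing.
It also fails if it takes over 45 s, if anything falls off the work surface, if the arm or the gripper's body presses on something with over 40 N, if the wrist force passes 120 N, or if a joint passes its speed limit or range.

## Working session

There is one attempt and no reset: what is moved stays moved. The work goes in short steps, Python scripts to look and compute and a shell command to move; the robot and the scene stay as the last step left them, time stands still between calls to the robot, and variables do not carry over. Pictures are saved under pics/ and viewed, at most 10 in all, crops included, and the job is handed in when it is done.

```bash
mkdir -p pics; python3 - <<'E'
from workcell import robot, optics
import cv2
for n in ("scene","top"):
    p,d=optics.capture(n); cv2.imwrite(f"pics/{n}0.png",p[:,:,::-1])
    import numpy as np; np.savez(f"{n}0.npz",p=p,d=d)
    c=optics.calibration(n); print(n,c)
s=robot.sense(); print(s)
E
```

```text
scene {'camera_matrix': array([[490.03083474,   0.        , 320.56240894],
       [  0.        , 490.03083474, 239.82992994],
       [  0.        ,   0.        ,   1.        ]]), 'R': array([[-0.24686077,  0.96901971, -0.00778231],
       [ 0.74910998,  0.18573129, -0.63587587],
       [-0.61473083, -0.16280261, -0.77175211]]), 't': array([ 7.70428198e-01, -3.43605100e+02,  1.43096593e+03])}
top {'camera_matrix': array([[604.6802836 ,   0.        , 314.20647771],
       [  0.        , 604.6802836 , 244.09598384],
       [  0.        ,   0.        ,   1.        ]]), 'R': array([[-0.01365303, -0.99989894,  0.00396393],
       [-0.9947978 ,  0.01318293, -0.1010126 ],
       [ 0.10095013, -0.00532244, -0.99487725]]), 't': array([  99.81773208,  506.29279185, 1265.76791677])}
{'t': 0.1, 'joint_positions': array([ 1.07047946,  0.42663596,  0.07383332,  1.60651168, -0.03410797,
        1.11077315, -0.06709286]), 'qvel': array([-0.0004738 , -0.00266018, -0.00069047, -0.00268638,  0.00021614,
        0.00112228, -0.00044102]), 'tau': array([ 8.47951480e-03, -9.37458014e+01,  3.67808193e+00, -4.55043125e+01,
       -4.82810580e-02,  1.66774378e-02,  5.52169229e-05]), 'position': array([ 231.83767826, -633.54418372,  204.88120425]), 'eef_rot': array([-3.14052440e+00,  5.69570562e-05,  3.50807743e-01]), 'force': array([-0.92766004,  0.4602    ,  0.36104192]), 'ft_torque': array([-0.00285007,  0.04303789,  0.02630449]), 'grip_force': 0.0, 'opening': 93.83596465087493}
```

View pics/scene0.png

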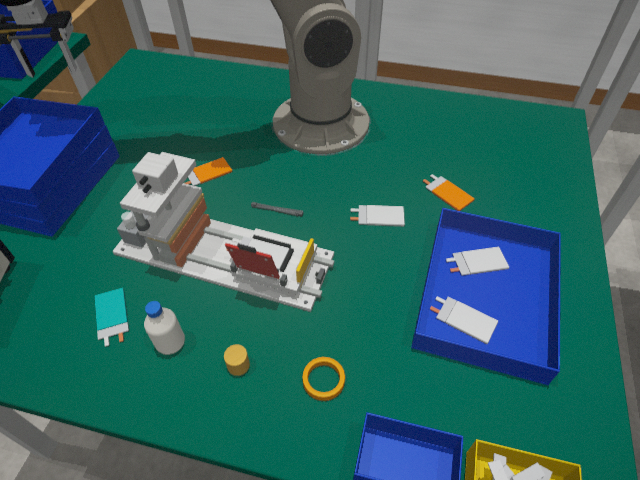

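View pics/top0.png

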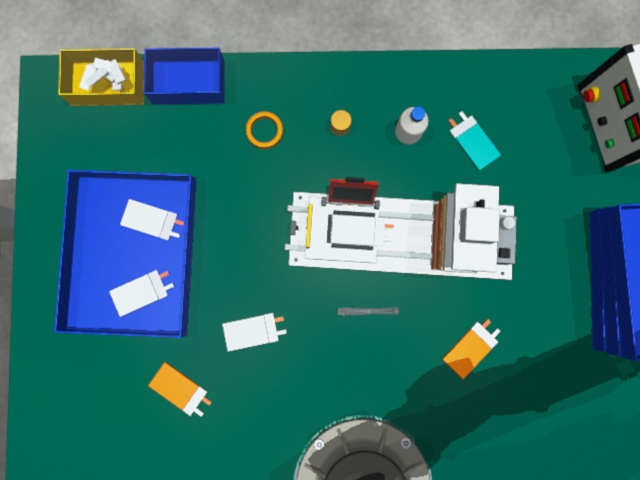

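The scene shows the station with the sealing head (scene ~165,210; top ~470,230), the red cover open (scene ~253,260; top ~353,190) and the yellow plate (scene ~304,260; top ~309,227). The only red plate and yellow plate on the station are the ones meant; the orange and turquoise cells are decoys. Next I'll measure.

```bash
cat > h.py <<'E'
import numpy as np, cv2
from workcell import robot, optics
def cloud(n,p,d,mask):
    c=optics.calibration(n);K=c["camera_matrix"]
    v,u=np.nonzero(mask&(d>0)); z=d[v,u]
    X=np.c_[(u-K[0,2])/K[0,0]*z,(v-K[1,2])/K[1,1]*z,z]
    return (X-c["t"])@c["R"], np.c_[u,v]
def cast(n,uv,z):
    c=optics.calibration(n);K=c["camera_matrix"]
    r=np.c_[np.array(uv,float),np.ones(len(uv))]@np.linalg.inv(K).T@c["R"]; o=-c["R"].T@c["t"]
    return o+r*((z-o[2])/r[:,2])[:,None]
def hsv(p): return cv2.cvtColor(p,cv2.COLOR_RGB2HSV)
def box(m,b):
    o=np.zeros_like(m);o[b[1]:b[3],b[0]:b[2]]=m[b[1]:b[3],b[0]:b[2]];return o
E
python3 - <<'E'
from h import *
np.set_printoptions(precision=2,suppress=True)
B={"scene":(215,225,325,310),"top":(285,165,400,275)}
for n in B:
    f=np.load(n+"0.npz");p,d=f["p"],f["d"];h=hsv(p)
    H,S,V=[h[...,i].astype(int) for i in range(3)]
    red=box((((H<8)|(H>172))&(S>120)&(V>50)),B[n]); yel=box((H>20)&(H<35)&(S>130)&(V>100),B[n])
    for nm,m in(("red",red),("yel",yel)):
        X,uv=cloud(n,p,d,m)
        if nm=="red": X=X[X[:,2]>57]
        if nm=="yel": X=X[X[:,2]>55]
        c=np.median(X,0); X=X[np.linalg.norm(X-c,axis=1)<70]
        w,vv=np.linalg.eigh(np.cov(X.T)); print(n,nm,len(X),X.mean(0),"min",X.min(0),"max",X.max(0));print(np.sqrt(w),vv.T)
        (r)=cv2.minAreaRect(uv[:].astype(np.float32));print("px",r)
    if n=="top":
        w=box((S<50)&(V>130),(280,180,525,285)); X,uv=cloud(n,p,d,w); k=(X[:,2]>5)&(X[:,2]<19);X=X[k]
        r=cv2.minAreaRect(X[:,:2].astype(np.float32));print("base",len(X),r,cv2.boxPoints(r))
E
```

```text
scene red 830 [608.16  17.8  115.77] min [593.44 -32.51  58.87] max [621.47  63.25 166.69]
[ 0.86 27.51 30.01] [[ 0.97 -0.07 -0.22]
 [ 0.1   0.99  0.13]
 [ 0.2  -0.15  0.97]]
px ((251.72642517089844, 260.2075500488281), (60.30128860473633, 19.77992057800293), 15.945395469665527)
scene yel 263 [548.05 105.46  75.6 ] min [498.51  97.71  55.19] max [588.39 111.02  88.09]
[ 1.81  9.85 27.38] [[ 0.09  0.99  0.11]
 [ 0.05 -0.11  0.99]
 [-1.    0.08  0.06]]
px ((304.96392822265625, 259.7062072753906), (8.63044261932373, 45.38597106933594), 23.96249008178711)
top red 363 [609.34  15.39 147.94] min [592.96 -31.52  93.78] max [620.31  62.43 169.99]
[ 1.6  16.02 31.14] [[ 0.97 -0.08 -0.24]
 [ 0.24 -0.    0.97]
 [-0.07 -1.    0.02]]
px ((353.2743225097656, 191.1108856201172), (48.46792984008789, 22.2690486907959), 3.5763344764709473)
top yel 137 [541.01 104.33  83.31] min [496.36  98.76  77.47] max [584.77 110.11  89.95]
[ 1.87  2.54 26.22] [[ 0.08  0.99  0.15]
 [-0.03 -0.15  0.99]
 [-1.    0.08 -0.01]]
px ((308.5330810546875, 225.4708251953125), (3.243671178817749, 43.165771484375), 3.5763344764709473)
base 5368 ((547.1295166015625, -93.7425537109375), (489.5456237792969, 203.4175262451172), 85.6077651977539) [[ 426.97 -330.01]
 [ 629.79 -345.59]
 [ 667.29  142.52]
 [ 464.47  158.1 ]]
```

```bash
python3 -m handwheel '[[0,0,-0.03,8.2],[0,0,-0.04,8.2],[0,0,-0.04,8.2],[0,0,-0.04,0],[0,0,0,0]]' 1 10
python3 -m handwheel '[[0.02,-0.04,0,0],[0.02,-0.04,0,0],[0.02,-0.04,0,0],[0.02,-0.04,0,0],[0.02,-0.04,0,0]]'
python3 - <<'E'
from workcell import robot; print(robot.sense()['joint_positions'].round(2))
E
```

```text
t: 0.6
position: [232.5, -635.4, 361.1]
eef_rot: [3.135, -0.004, -0.079]
force: [-1.0, -0.2, 0.9]
opening: 57.8
grip_force: 0.0
t: 1.1
position: [347.8, -440.5, 354.9]
eef_rot: [-3.141, 0.0, -0.078]
force: [-0.1, -0.3, -0.1]
opening: 17.9
grip_force: 0.0
[ 0.74  0.14  0.05  1.66 -0.01  1.34 -0.85]
```

```bash
python3 -m handwheel '[[0.024,-0.043,0,0],[0.024,-0.043,0,0],[0.024,-0.043,0,0],[0.024,-0.043,0,0],[0.024,-0.043,0,0]]'
python3 -m handwheel '[[0.024,-0.043,0,0],[0.024,-0.043,0,0],[0.024,-0.043,0,0],[0.024,-0.043,0,0],[0.024,-0.043,0,0]]'
python3 -m handwheel '[[0.024,-0.043,0,0],[0,0,0,0]]'
python3 - <<'E'
from h import *
s=robot.sense(); print(s['joint_positions'].round(2))
P=s['position'][:2]-[535.6,32.2];print(P@[.997,-.077],P@[.077,.997])
p,d=optics.capture("scene");cv2.imwrite("pics/s1.png",p[:,:,::-1])
E
```

```text
t: 1.6
position: [484.4, -235.5, 355.1]
eef_rot: [-3.142, 0.0, -0.078]
force: [1.8, -1.0, 0.4]
opening: 0.3
grip_force: 0.0
t: 2.1
position: [620.9, -30.8, 354.9]
eef_rot: [-3.142, 0.001, -0.078]
force: [1.1, -1.1, 0.0]
opening: 0.9
grip_force: 0.0
t: 2.3
position: [649.1, 15.7, 353.5]
eef_rot: [-3.139, 0.002, -0.07]
force: [-1.4, -0.2, -0.8]
opening: 0.4
grip_force: 0.0
[ 0.11  0.32 -0.31  1.45  0.09  1.39 -1.84]
114.43600337212759 -7.758500334089778
```

View pics/s1.png

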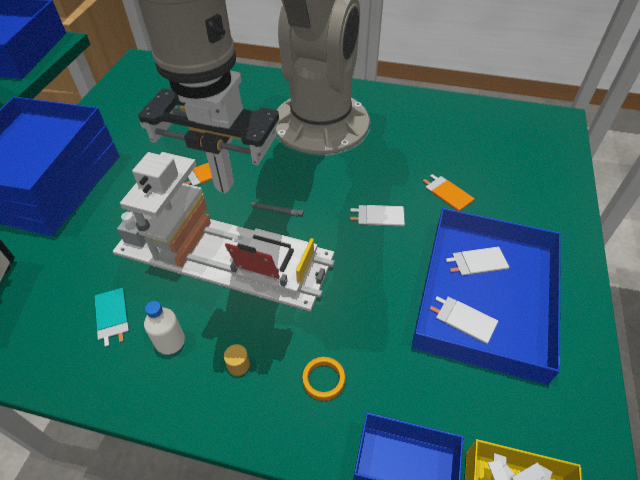

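The fisheye-free scene view shows the shut fingers above the station (tip ~222,190), clear of everything; the cover is still open at ~253,260. Now lowering behind the cover and pushing to upright.

```bash
python3 -m handwheel '[[0,0.004,0.041,0],[0,0,0.042,0],[0,0,0.042,0],[0,0,0.042,0],[0,0,0.042,0]]'
python3 -m handwheel '[[-0.009,0,0,0],[-0.009,0,0,0],[-0.01,0,0,0],[-0.01,0,0,0],[-0.01,0,0,0]]'
python3 -m handwheel '[[-0.012,0,0.001,0],[-0.012,0,0.001,0],[0,0,0,0]]'
python3 - <<'E'
from h import *
s=robot.sense()
P=s['position'][:2]-[535.6,32.2];print(P@[.997,-.077],P@[.077,.997],s['position'][2])
p,d=optics.capture("scene");cv2.imwrite("pics/s2.png",cv2.resize(p[140:320,100:340,::-1],(720,540)))
E
```

```text
t: 2.85
position: [646.6, 2.9, 144.9]
eef_rot: [3.141, -0.0, -0.08]
force: [1.3, -0.1, 0.3]
opening: 0.4
grip_force: 0.0
t: 3.35
position: [599.6, 8.3, 148.4]
eef_rot: [-3.141, -0.003, -0.079]
force: [2.4, -0.3, 1.5]
opening: 0.4
grip_force: 1.3
t: 3.65
position: [573.7, 10.2, 144.5]
eef_rot: [3.141, 0.001, -0.078]
force: [-0.6, -0.4, 0.8]
opening: 0.5
grip_force: 0.0
39.66948018802562 -18.978152993116026 144.476404903117
```

View pics/s2.png

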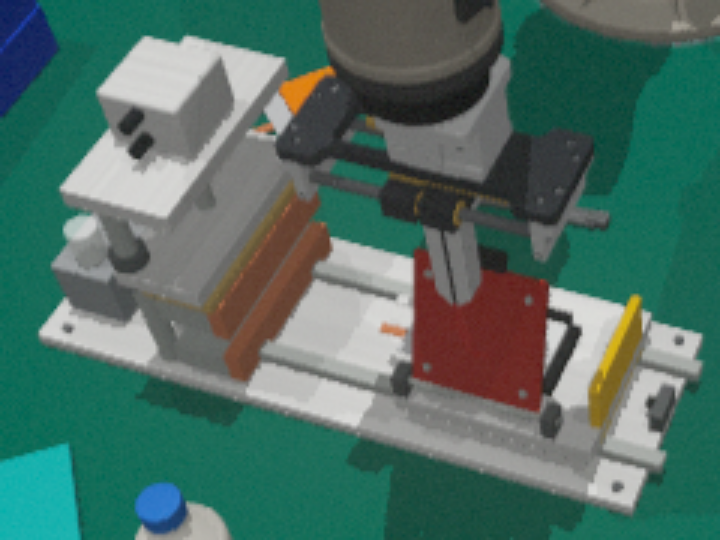

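The crop shows the cover pushed about upright (~480,330), the fingertip on its outer face (~455,290), nothing else touched. Continuing along the arc.

```bash
python3 -m handwheel '[[-0.009,-0.001,0.005,0],[-0.009,-0.001,0.006,0],[-0.01,-0.001,0.007,0],[-0.009,-0.001,0.007,0],[0,0,0,0]]'
python3 -m handwheel '[[-0.008,0,0.009,0],[-0.007,0,0.009,0],[-0.005,0,0.01,0],[-0.005,0,0.011,0],[0,0,0,0]]'
python3 -m handwheel '[[-0.002,0,0.01,0],[-0.002,0,0.008,0],[0,0,0,0],[0,0,0,0]]'
python3 - <<'E'
from h import *
s=robot.sense()
P=s['position'][:2]-[535.6,32.2];print(P@[.997,-.077],P@[.077,.997],s['position'][2],s['force'])
E
```

```text
t: 4.2
position: [536.9, 17.3, 118.2]
eef_rot: [3.141, 0.003, -0.078]
force: [0.9, -0.4, -0.5]
opening: 0.3
grip_force: 0.0
t: 4.7
position: [512.3, 18.9, 78.7]
eef_rot: [3.141, 0.003, -0.078]
force: [-0.1, 0.2, -0.1]
opening: 0.7
grip_force: 0.0
t: 5.1
position: [509.9, 19.3, 62.2]
eef_rot: [-3.142, 0.001, -0.079]
force: [-0.1, -0.6, 0.1]
opening: 0.6
grip_force: 0.0
-24.631045161580076 -14.797727168279955 62.24798777741188 [-0.13093061 -0.60163471  0.09833089]
```

```bash
python3 -m handwheel '[[0,0,0.002,0],[0,0,0.002,0],[0,0,0,0]]'
python3 -m handwheel '[[0,0,0.001,0],[0,0,0,0]]'
python3 - <<'E'
from h import *
p,d=optics.capture("scene");cv2.imwrite("pics/s3.png",cv2.resize(p[140:320,100:340,::-1],(720,540)))
E
```

```text
t: 5.4
position: [510.1, 19.3, 58.4]
eef_rot: [-3.141, -0.0, -0.079]
force: [-0.1, -0.4, -0.9]
opening: 0.7
grip_force: 0.0
t: 5.6
position: [510.2, 19.3, 57.8]
eef_rot: [3.142, -0.0, -0.079]
force: [-1.8, -0.6, 5.0]
opening: 1.0
grip_force: 2.4
```

View pics/s3.png

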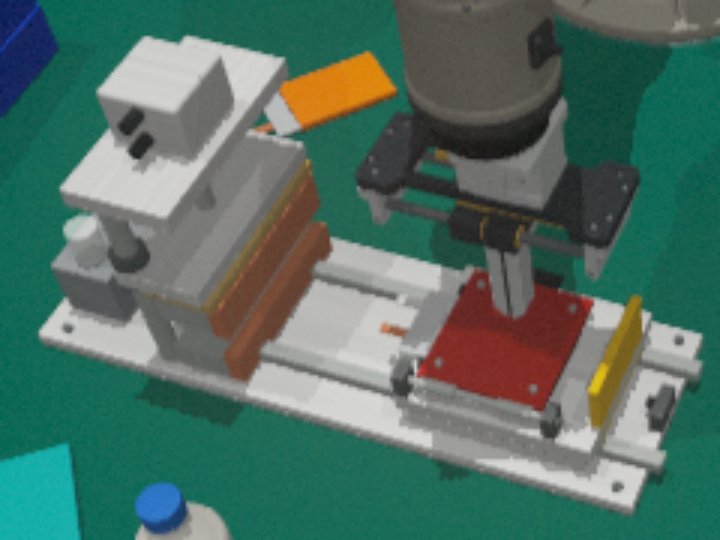

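The cover (~505,340) looks flat on the nest with the fingertip near its free edge (~512,310). One more gentle press, then check.

```bash
python3 -m handwheel '[[0,0,0.001,0],[0,0,0,0],[0,0,0,0]]'
python3 -m handwheel '[[0,0,-0.02,0],[0,0,-0.04,0],[0,0,-0.04,0],[0,0,0,0]]'
python3 - <<'E'
from h import *
np.set_printoptions(precision=4,suppress=True)
s=robot.sense()
P=s['position'][:2]-[535.6,32.2];print(P@[.997,-.077],P@[.077,.997],s['position'][2])
p,d=optics.capture("scene");h=hsv(p);H,S,V=[h[...,i].astype(int) for i in range(3)]
X,_=cloud("scene",p,d,box(((H<8)|(H>172))&(S>120)&(V>50),(215,225,310,290)))
X=X[(X[:,2]>50)&(X[:,2]<75)]
A=np.c_[X[:,:2]-X[:,:2].mean(0),np.ones(len(X))];print(len(X),np.linalg.lstsq(A,X[:,2],rcond=None)[0],X.min(0),X.max(0))
E
```

```text
t: 5.95
position: [510.3, 19.3, 57.5]
eef_rot: [3.141, -0.001, -0.079]
force: [-6.6, 0.2, 21.7]
opening: 0.5
grip_force: 10.8
t: 6.35
position: [512.7, 19.6, 161.3]
eef_rot: [-3.141, -0.007, -0.079]
force: [0.8, 0.3, -0.7]
opening: 0.6
grip_force: 0.0
-21.89637024844353 -14.286299645200478 161.28753067193253
1636 [ 0.0001 -0.0007 57.9634] [480.4959 -30.5706  51.1099] [592.7272  72.5207  63.306 ]
```

Cover is flat (slope 0, mean height 58 mm). Now to the outside of the yellow plate.

```bash
python3 -m handwheel '[[0.007,-0.042,0,0],[0.007,-0.042,0,0],[0.008,-0.042,0,0],[0,0,0,0]]'
python3 -m handwheel '[[0,0,0.03,0],[0,0,0.035,0],[0,0,0.028,0],[0,0,0,0]]'
python3 - <<'E'
from h import *
s=robot.sense()
P=s['position'][:2]-[535.6,32.2];print(P@[.997,-.077],P@[.077,.997],s['position'][2],s['force'])
E
```

```text
t: 6.8
position: [541.8, 149.1, 155.5]
eef_rot: [-3.139, 0.001, -0.073]
force: [-0.4, -0.2, 1.2]
opening: 0.3
grip_force: 0.0
t: 7.2
position: [539.0, 142.1, 59.4]
eef_rot: [3.139, 0.007, -0.078]
force: [-0.7, 0.3, -0.3]
opening: 0.7
grip_force: 0.0
-5.084451048681398 109.84069678110701 59.4283625165312 [-0.74532295  0.33841802 -0.31284693]
```

```bash
python3 -m handwheel '[[0.004,0.005,-0.004,0],[0,0.01,0,0],[0,0.01,0,0],[0,0.01,0,0],[0,0.01,0,0]]'
python3 -m handwheel '[[0,0.012,0,0],[0,0.012,0,0],[0,0.012,0,0],[0,0.012,0,0],[0,0.012,0,0]]'
python3 -m handwheel '[[0,0.005,0,0],[0,0.005,0,0],[0,0.005,0,0],[0,0,0,0]]'
python3 - <<'E'
from h import *
s=robot.sense()
P=s['position'][:2]-[535.6,32.2];print(P@[.997,-.077],P@[.077,.997],s['position'][2],s['force'])
p,d=optics.capture("scene");cv2.imwrite("pics/s4.png",cv2.resize(p[140:320,100:340,::-1],(720,540)))
E
```

```text
t: 7.7
position: [543.0, 97.3, 68.5]
eef_rot: [-3.141, -0.002, -0.079]
force: [1.8, 3.3, 2.8]
opening: 0.6
grip_force: 2.1
t: 8.2
position: [537.5, 37.2, 67.5]
eef_rot: [-3.142, 0.0, -0.079]
force: [2.6, 4.0, 2.4]
opening: 0.6
grip_force: 2.1
t: 8.6
position: [536.1, 22.4, 67.3]
eef_rot: [3.141, 0.001, -0.079]
force: [0.3, -0.2, -0.3]
opening: 0.4
grip_force: 0.0
1.294554551455466 -9.703942986891697 67.2943538611689 [ 0.28874987 -0.15528571 -0.32910058]
```

View pics/s4.png

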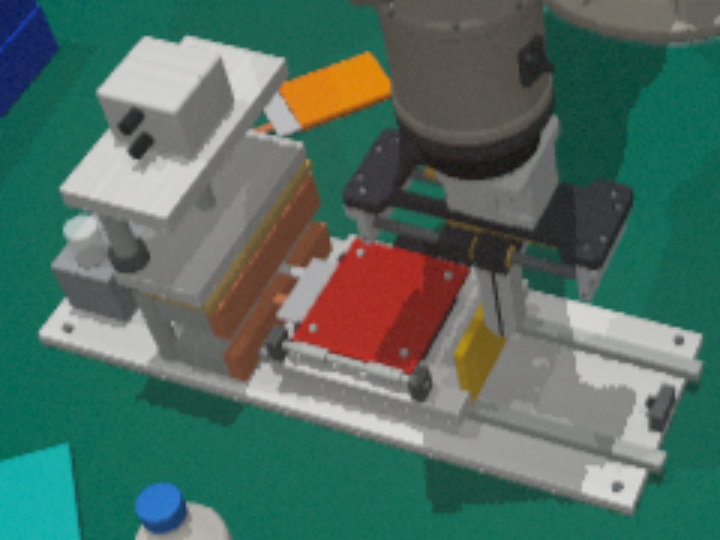

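The carriage is most of the way in (yellow plate ~480,350), cover shut, tabs entering between the jaws (~285,305), gripper well clear of the head. About 20 mm remain.

```bash
python3 -m handwheel '[[0,0.005,0,0],[0,0.005,0,0],[0,0.004,0,0],[0,0,0,0]]'
python3 -m handwheel '[[0,0.002,0,0],[0,0.002,0,0],[0,0.002,0,0]]'
python3 -m handwheel '[[0,0.002,0,0],[0,0.001,0,0]]'
python3 -m handwheel '[[0,0.001,0,0],[0,0,0,0]]'
python3 - <<'E'
from h import *
s=robot.sense()
P=s['position'][:2]-[535.6,32.2];print(P@[.997,-.077],P@[.077,.997],s['position'][2],s['force'])
E
```

```text
t: 9.05
position: [535.2, 8.4, 67.4]
eef_rot: [3.141, 0.0, -0.079]
force: [0.7, -0.2, 0.2]
opening: 0.5
grip_force: 0.0
t: 9.35
position: [534.9, 3.4, 67.5]
eef_rot: [-3.141, -0.0, -0.078]
force: [-0.4, 3.4, -0.4]
opening: 0.5
grip_force: 1.8
t: 9.55
position: [534.7, 1.0, 67.5]
eef_rot: [-3.141, -0.0, -0.078]
force: [-0.4, 12.1, -1.8]
opening: 0.2
grip_force: 5.7
t: 9.75
position: [534.7, 1.0, 67.5]
eef_rot: [-3.14, -0.0, -0.077]
force: [-0.8, 12.9, -1.9]
opening: 0.3
grip_force: 6.1
1.5130706375434118 -31.2076704552042 67.52927977734623 [-0.78529039 12.92037629 -1.93054328]
```

```bash
python3 -m handwheel '[[0,0.001,0,0],[0,0,0,0]]'
python3 -m handwheel '[[0,-0.02,0,0],[0,-0.03,0,0],[0,-0.03,-0.04,0],[0,-0.03,-0.05,0],[0,-0.03,-0.05,0]]'
python3 -m handwheel '[[0,-0.03,-0.04,0],[0,-0.04,0,0],[0,-0.04,0,0],[0,0,0,0],[0,0,0,0]]'
python3 - <<'E'
from h import *
np.set_printoptions(precision=4,suppress=True)
p,d=optics.capture("scene");cv2.imwrite("pics/s5.png",p[:,:,::-1]);h=hsv(p);H,S,V=[h[...,i].astype(int) for i in range(3)]
X,_=cloud("scene",p,d,box(((H<8)|(H>172))&(S>120)&(V>90),(190,215,270,290)))
X=X[(X[:,2]>50)&(X[:,2]<75)]
A=np.c_[X[:,:2]-X[:,:2].mean(0),np.ones(len(X))];print(len(X),np.linalg.lstsq(A,X[:,2],rcond=None)[0],X.min(0),X.max(0))
X,_=cloud("scene",p,d,box((H>20)&(H<35)&(S>130)&(V>90),(215,225,325,310)));X=X[X[:,2]>55]
P=X.mean(0)[:2]-[535.6,32.2];print(P@[.997,-.077],P@[.077,.997])
f=np.load("top0.npz")["p"];q,_=optics.capture("top");cv2.imwrite("pics/t5.png",q[:,:,::-1])
E
```

```text
t: 9.95
position: [534.7, 0.9, 67.6]
eef_rot: [-3.139, -0.0, -0.077]
force: [-0.3, 16.4, -2.5]
opening: 0.6
grip_force: 8.5
t: 10.45
position: [544.6, 129.9, 194.8]
eef_rot: [3.141, 0.0, -0.079]
force: [0.1, -0.0, 0.4]
opening: 0.6
grip_force: 0.0
t: 10.95
position: [553.4, 239.2, 233.0]
eef_rot: [3.141, 0.0, -0.077]
force: [0.3, -0.9, 0.2]
opening: 0.4
grip_force: 0.0
1526 [-0.0002 -0.001  57.9934] [ 472.4639 -160.0145   50.324 ] [582.1888 -47.5231  68.4013]
5.114910934216742 -45.49549710414603
```

View pics/s5.png

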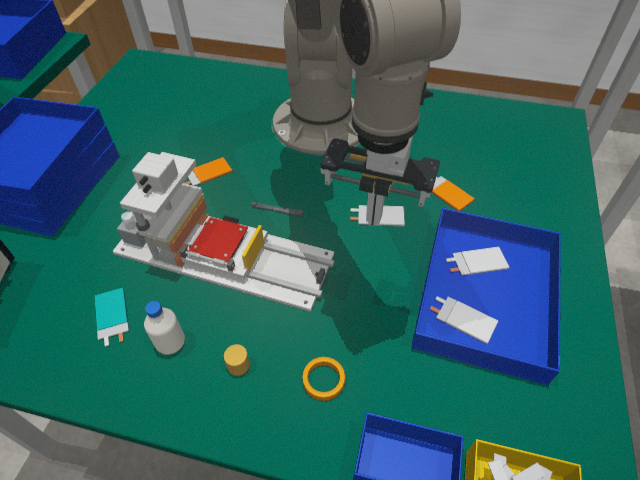

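View pics/t5.png

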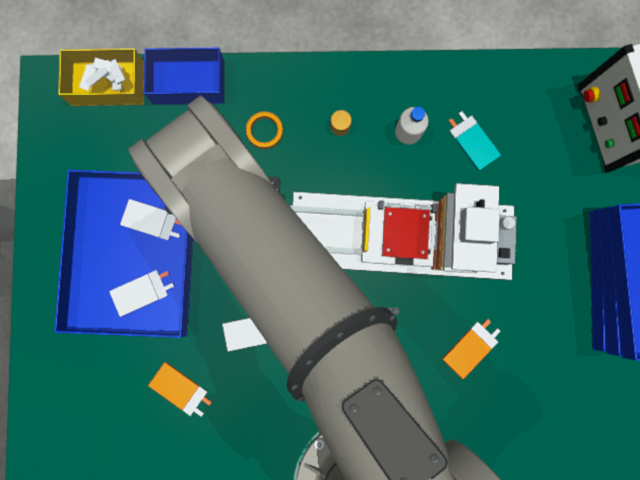

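Both views show the cover shut and flat (scene ~220,240; top ~407,233). The yellow plate has moved about 119.5 mm in, to the end stop. The other objects are unmoved and the arm is clear.

```bash
python3 -c "
from workcell import robot; print(robot.job_done())"
```

```text
the job is handed in; nothing more can be done
None
```

The job is handed in: the cover is flipped and pressed flat (peak about 22 N), and the carriage is in at its end stop (measured travel about 119.5 mm of 120), with nothing else seen to move; the cell itself is hidden under the cover, so I could not check its seating directly.

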